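# Set the reading card at the click stop of a near-vision tester

## Task

Set up the near-reading test: lift the wide reading card out of the wooden rack and stand it down in the slot of the carriage on the rail with its print facing the chin rest, leaving the other cards and everything else on the table alone. Let go of the card, then take the carriage by its steel finger post and slide it towards the chin rest until you feel its spring ball click into the notch. Keep hold of the post with the ball sitting in the notch, because the patient starts reading at once: the program finishes while still holding.

Things in the scene. Friction and masses are not known exactly. Their poses are not given: they have to be found in the camera images.
- tester: Fixed near-vision tester: white base 75 x 820 mm, 40 mm wide aluminium rail (top 64 mm up), chin rest at one end. Origin on the table below the rail; its +y points along the rail to the chin rest, z up. A steel click strip (16 mm wide, 3 mm thick) lies on the rail, each time at another place; the one dark 10 mm gap across it is the notch.
- carriage (a joint): Slide of the black carriage, m; grows towards the chin rest. Starts at 0 to 0.09; notch somewhere from 0.135 to 0.205; end stop 0.25. Drag 1.5 N. From 4 mm before the middle of the notch the ball pulls it in (the push needed falls by some 3 N); beyond the middle the push rises within 3 mm to about 10 N, and then the ball jumps out.
- click_ball (a joint): How far the spring ball has dropped, m: 0 on the flat strip, about 0.0019 seated in the notch, still over 0.0012 when 2 mm off its middle. The 12 mm ball sits under the dark nose with a brass cap on the carriage's chin-rest end, 135 mm ahead of the finger post, and rides on the click strip.
- finger_post: Upright round ribbed steel post, 18 mm in diameter, 45 mm tall, on the rear of the carriage's flat black top (84 mm above the table, reaching 25 mm behind the post). The carriage is moved by it. Origin at the foot of the post, on its axis; axes as tester. Moves with the carriage.
- card_slot (a point): Middle of the floor of the aluminium card slot across the carriage, 95 mm ahead of the finger post (towards the chin rest), 88 mm above the table; axes as tester. Slot 13 mm wide along y, 98 mm long along x, 20 mm deep, open at the top, with lips flared outwards 7 mm higher. Moves with the carriage.
- card_rack: Fixed wooden rack, 116 x 236 mm, with three slots 80 mm apart along its y (at y = -0.08, 0, +0.08), each 13 mm wide along y and 98 mm along x, floor 8 mm and fence tops 26 mm above the table. Origin on the table under its middle.
- card_wide: The reading card: a stiff white board 90 mm wide (its x), 10 mm thick (its y) and 80 mm tall, 80 g, with rows of print dashes on its +y face; it is the only one broader than tall. Stands upright in one of the three rack slots. Origin at the middle of its lower edge, z up. In the rack its print faces about the same way as it should in the carriage.
- card_side (a point): The foot of the wide card's edge at its +x end, 45 mm from its origin. With the print facing the chin rest it lies on the +x side of card_slot.
- card_tall: Bystander in the rack: narrow white card 50 mm wide, 10 mm thick, 112 mm tall with one vertical line. Origin at the middle of its lower edge.
- card_round: Bystander in the rack: white disc 72 mm across on a 34 mm wide stem, 10 mm thick, 106 mm tall with a line star. Origin at the middle of its lower edge.
- occluder: Bystander on the table: flat black eye paddle, 178 mm long, 5 mm thick. Origin on the table near its middle.
- penlight: Bystander on the table: metal pen torch, 137 mm long, 17 mm thick. Origin on the table near its middle.
- drops_a: Bystander on the table: white drop bottle, 26 mm in diameter, 62 mm tall. Origin under it.
- drops_b: Bystander on the table: amber jar, 32 mm in diameter, 52 mm tall. Origin under it.
- trial_lens: Bystander on the table beyond the rail: round trial lens in a dark rim, 38 mm across, with a small tab. Origin under it.
Not all that is in view belongs to the job. Leave any orange or pink look-alike of the card_wide alone.

How it is judged:
By the outcome, as a careful person would: the job done as asked, in the order asked, and still so for the second after the job is handed in, while the arm keeps its last pose, push and grip.
It also fails if it takes over 62 s, if anything falls off the work surface, if the arm or the gripper's body presses on something with over 40 N, if the wrist force passes 120 N, or if a joint passes its speed limit or range.

## Robot

A 6-joint arm with a two-finger parallel gripper is mounted at the origin on the work surface. World frame = base frame: x ahead of the robot, y to its left, z up, the work surface at z = 0. Lengths are in m, angles in degrees, forces in N, time in s.
With the tool pointing down it reaches from about 0.25 to 0.725 m from the base axis. Payload 9.7 kg.
Tool frame: the origin (TCP) lies midway between the tips of the shut fingers; the grasp point (between the pads) lies 19 mm behind it (bot.pinch_z is the distance from the TCP to the grasp point, in m); z points along the fingers, x is the direction in which the jaws open and shut, and the axes are right-handed (so a half turn about z gives the same grasp; the last joint's range is limited). The gripper opens to 85 mm and grips with 20 to 120 N. Pads are 22 mm wide; open, the fingers measure 114 mm over their backs; the gripper's body (76 mm by 85 mm) begins 54 mm behind the grasp point. The pads swing forward as they close: fully open they stand 13 mm farther back than shut.
Start: joints at [-75.745, 4.979, 10.078, 95.1, 0, 90], TCP at [0.135, -0.533, 0.231] pointing down, gripper open.
Joint ranges: [-179.16, 179.16], [-48.56, 103.87], [-65.8, 70.77], [-126.05, 130.52], [-82.76, 87.17], [-180, 180]. Speed limits (degrees/s): [127.2, 127.2, 147.25, 180, 180, 180].

## Interface

Orientations are given as [roll, pitch, yaw] about the fixed x, y, z axes, in that order (R = Rz(yaw) Ry(pitch) Rx(roll)).
In Python, from workcell import bot gives the robot as it stands. The module is installed in compiled form; this text tells all that it offers.
- The arm moves only by the shell command python3 -m pendant 'ROWS' [FORCE]. ROWS is JSON, a list of rows, each a list of 7 numbers: the shift along the tool's x, y, z scaled (see below), then the turn, a rotation vector about the tool's x, y, z scaled (see below), then the closure, from 0 (fully open) to 1 (shut). In form: [[tx, ty, tz, wx, wy, wz, jaw], ...]. A call has 1 to 12 rows; each row shifts and turns the pose as measured when the row begins, along the tool's axes as they then stand; what a row does not reach is not made up. The controller multiplies each number of a shift by 0.25 m and each number of a turn by pi rad. A row lasts 1/10 s, in which the tool goes at most 50 mm and 8.59 degrees, less where a joint would pass 70% of its speed; a pose out of reach is approached as far as the arm can. A call with a number of a shift or a turn outside -1 to 1 is refused whole. A call with a gripper value outside its range is refused whole. The fingers move at their own pace and stop on an object; FORCE is the grip in N (left out, the last holds). Time passes only in rows, so rows that do not move let the fingers close. It gives the time, the measured TCP pose, the force and the opening at its end, in the units of the state.
- bot.get_obs(): the state, without advancing time (a new reading comes with each control period).
- bot.camera(name): name is "scene" or "side" or "wrist"; returns the picture (420x560x3 uint8, red, green, blue); there is no depth.
- bot.calibration(name): a dict with "intrinsics" (3x3 intrinsics, pixels), "xyz" and "attitude" of the camera in the world. Camera axes: x right, y up, looking along -z (the intrinsics and any distortion apply to the point x, -y, -z); pixel columns grow to the right and rows downward; lengths in m; the calibration is good to about 2 mm. A picture is of the moment at which its call begins: read the wrist's pose just before it. calibration takes no time and is no camera call; for the wrist camera it gives the pose at the moment of the call.
- bot.job_done(): hands the job in, once; it reports no verdict.
The state is a dict: "time": time; "q": joint angles; "qd": joint speeds; "joint_efforts": joint torques, N m; "ee_pos": TCP position; "tcp_rot": TCP orientation; "wrist_force": force on the tool from outside, world axes, zero at the start; "torque": the same for the moment, N m; "opening": finger opening in m.
Only numpy, scipy, OpenCV 4.12 (cv2) and the standard library are available. Lean on these libraries where they do the work, as an engineer would, in place of code of your own. Each camera call takes 0.05 s, during which the arm holds its last target.

## Working session

There is one attempt and no reset: what is moved stays moved. The work goes in short steps, Python scripts to look and compute and a shell command to move; the robot and the scene stay as the last step left them, time stands still between calls to the robot, and variables do not carry over. Pictures are saved under pics/ and viewed, and the job is handed in when it is done.

```bash
mkdir -p pics; ls
python3 - <<'E'
from workcell import bot
import cv2
o=bot.get_obs(); print(o)
for n in("scene","side","wrist"):
    c=bot.calibration(n); print(n,c)
    cv2.imwrite(f"pics/{n}0.png",bot.camera(n)[:,:,::-1])
print(bot.pinch_z)
E
```

```text
pics
{'time': 0.0, 'q': array([-7.57441034e+01,  5.01185267e+00,  1.00334357e+01,  9.51000264e+01,
        5.79895380e-04,  9.00001495e+01]), 'qd': array([ 0.07755224,  0.03360038,  0.10239407,  0.07746122, -0.0844029 ,
        0.04412529]), 'joint_efforts': array([-2.22994968e-03, -5.20389998e+01,  4.64802969e+01,  1.63462147e-02,
       -1.50396418e-04,  1.07417614e-05]), 'ee_pos': array([ 0.13538332, -0.53283151,  0.23056673]), 'tcp_rot': array([-1.79999420e+02,  7.84434433e-02, -7.57442528e+01]), 'wrist_force': array([-0.21764343,  0.07805396, -0.71410801]), 'torque': array([0.05428051, 0.0176178 , 0.00789287]), 'opening': 0.08544582826667547}
scene {'intrinsics': array([[383.71941401,   0.        , 287.45597862],
       [  0.        , 383.71941401, 212.63051819],
       [  0.        ,   0.        ,   1.        ]]), 'xyz': array([1.01141836, 0.41922818, 0.62948133]), 'attitude': array([4.91544197e+01, 1.26328279e-02, 1.30985530e+02])}
side {'intrinsics': array([[492.24563078,   0.        , 277.20251572],
       [  0.        , 492.24563078, 211.97385094],
       [  0.        ,   0.        ,   1.        ]]), 'xyz': array([ 0.48624834, -0.92912971,  0.61019385]), 'attitude': array([61.07255614,  0.80070421, -4.34245358])}
wrist {'intrinsics': array([[322.0693337 ,   0.        , 278.36739639],
       [  0.        , 322.0693337 , 207.44444134],
       [  0.        ,   0.        ,   1.        ]]), 'xyz': array([ 0.20675455, -0.51560504,  0.37365103]), 'attitude': array([-1.68139662e+01,  4.46144499e-02, -7.56865273e+01])}
0.0187
```

View pics/scene0.png

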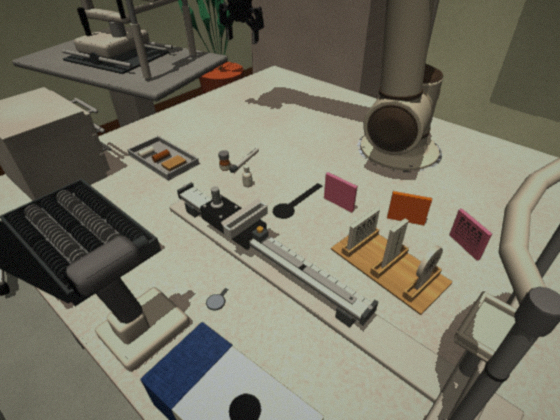

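View pics/side0.png

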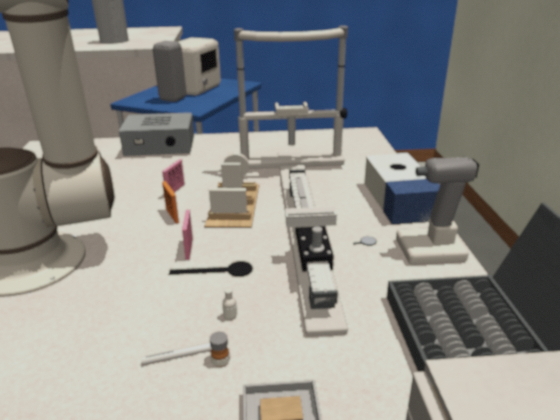

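View pics/wrist0.png

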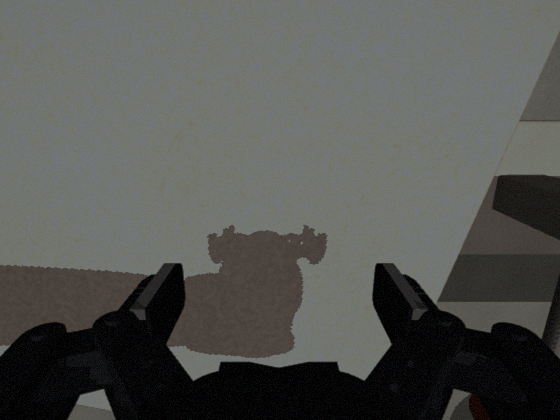

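```bash
cat > h.py <<'E'
import numpy as np, cv2
from scipy.spatial.transform import Rotation as R
from workcell import bot
def cam(n):
    c=bot.calibration(n); return c['intrinsics'],np.array(c['xyz']),R.from_euler('xyz',c['attitude'],degrees=True).as_matrix()
def ray(c,u,v):
    K,p,M=c; d=np.linalg.solve(K,[u,v,1.]); return p,M@np.array([d[0],-d[1],-d[2]])
def onz(c,u,v,z):
    p,d=ray(c,u,v); return p+d*(z-p[2])/d[2]
def proj(c,P):
    K,p,M=c; P=np.atleast_2d(P); q=(P-p)@M; q=np.c_[q[:,0],-q[:,1],-q[:,2]]@K.T; return q[:,:2]/q[:,2:]
def tool(): 
    o=bot.get_obs(); return np.array(o['ee_pos']),R.from_euler('xyz',o['tcp_rot'],degrees=True),o
def crop(src,dst,x0,y0,x1,y1,s):
    im=cv2.imread(src)[y0:y1,x0:x1]; cv2.imwrite(dst,cv2.resize(im,None,fx=s,fy=s,interpolation=cv2.INTER_CUBIC))
E
python3 - <<'E'
from h import *
crop('pics/scene0.png','pics/s0a.png',160,160,380,330,3.6)
crop('pics/scene0.png','pics/s0b.png',310,165,510,315,4)
crop('pics/side0.png','pics/d0a.png',150,140,350,290,4)
E
```

```text
(no output)
```

View pics/s0a.png

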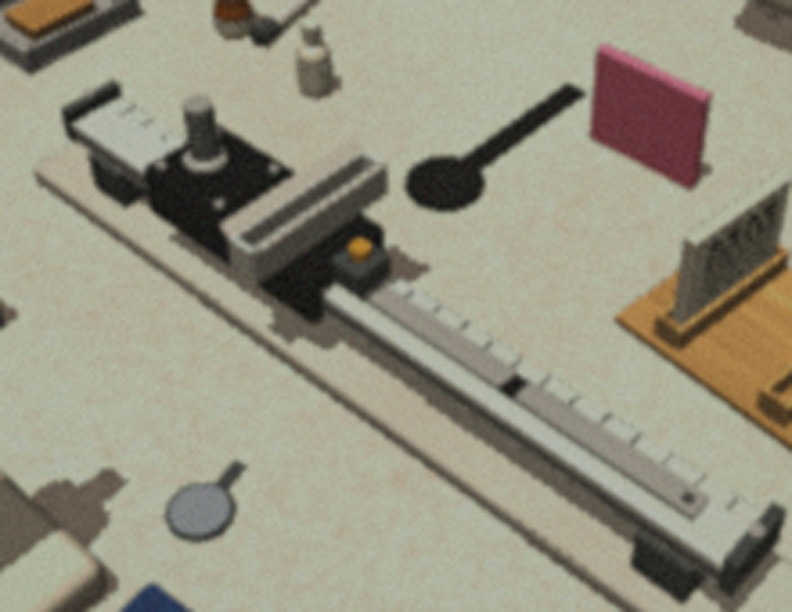

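View pics/s0b.png

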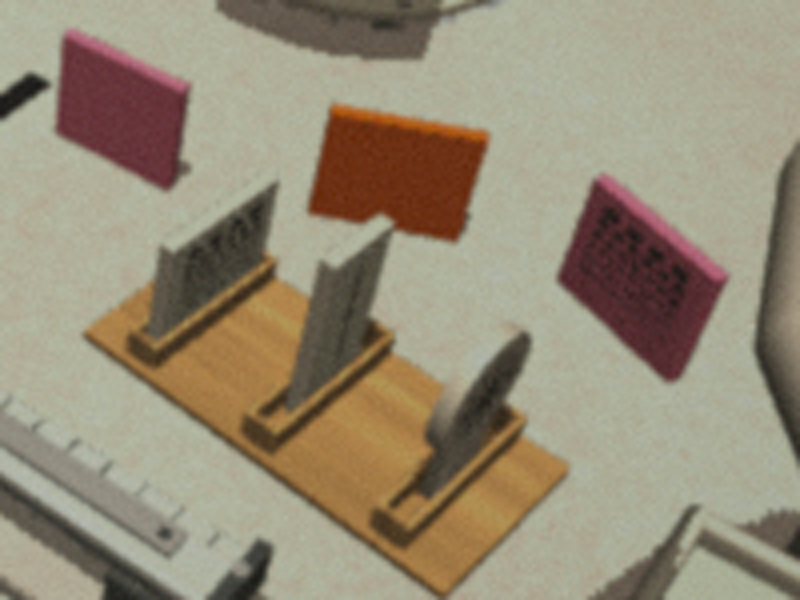

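View pics/d0a.png

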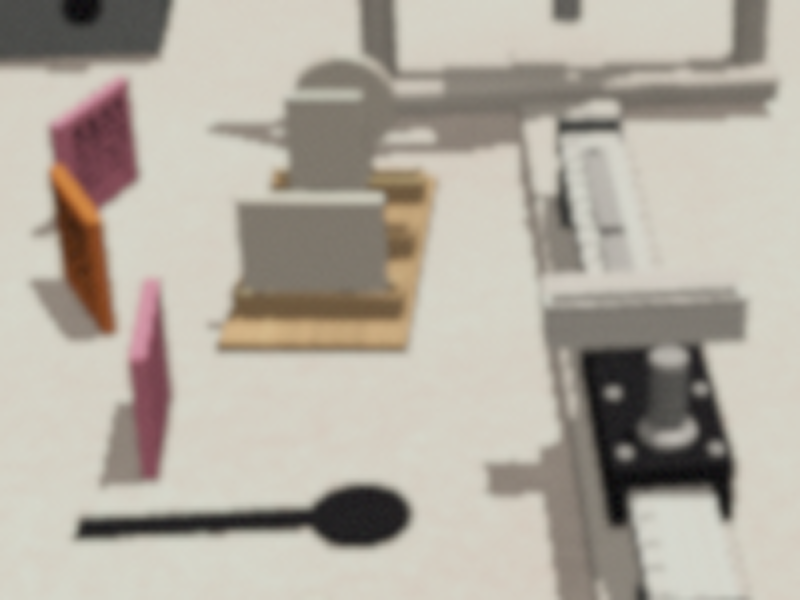

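Run:
```python
from h import *
np.set_printoptions(precision=4,suppress=True)
S=cam('scene');D=cam('side')
b=lambda x,y:(310+x/4,165+y/4)
a=lambda x,y:(160+x/3.6,160+y/3.6)
d=lambda x,y:(150+x/4,140+y/4)
print('rack S',[onz(S,*b(*p),0.006)[:2] for p in[(83,333),(445,597),(569,466)]])
print('rack D',[onz(D,*d(*p),0.006)[:2] for p in[(220,347),(407,347)]])
print('card top S left end mid', onz(S,*b(168,247),.088), 'right end',onz(S,*b(272,181),.088))
print('card top D near edge', onz(D,*d(237,203),.088),onz(D,*d(385,197),.088))
print('post top',onz(S,*a(199,103),.129),onz(D,*d(671,357),.129))
print('post base',onz(S,*a(203,160),.084+.0),onz(D,*d(668,430),.084))
print('slot mouth S',onz(S,*a(245,240),.115),onz(S,*a(370,165),.115))
print('slot lips D far',onz(D,*d(553,293),.115),onz(D,*d(737,290),.115))
print('slot lips D near',onz(D,*d(547,310),.115),onz(D,*d(747,303),.115))
print('notch',onz(S,*a(513,385),.067),onz(D,*d(610,231),.067))
print('ball cap',onz(S,*a(360,245),.1))
print('rail base edge S',onz(S,*a(40,178),.0),onz(S,*a(560,537),.0))
print('strip end screw S',onz(S,*a(688,497),.067))
```

```text
rack S [array([0.4957, 0.0996]), array([0.5234, 0.332 ]), array([0.4084, 0.3442])]
rack D [array([0.3813, 0.1057]), array([0.494 , 0.0945])]
card top S left end mid [0.4849 0.1385 0.088 ] right end [0.4037 0.1517 0.088 ]
card top D near edge [0.3969 0.1346 0.088 ] [0.4852 0.1335 0.088 ]
post top [ 0.6167 -0.1295  0.129 ] [ 0.6169 -0.1356  0.129 ]
post base [ 0.618  -0.1326  0.084 ] [ 0.6174 -0.1298  0.084 ]
slot mouth S [ 0.6708 -0.0317  0.115 ] [ 0.5797 -0.0244  0.115 ]
slot lips D far [ 0.5695 -0.0428  0.115 ] [ 0.6645 -0.0492  0.115 ]
slot lips D near [ 0.5648 -0.0602  0.115 ] [ 0.6672 -0.0633  0.115 ]
notch [0.6221 0.1192 0.067 ] [0.619  0.1159 0.067 ]
ball cap [0.6214 0.0069 0.1   ]
rail base edge S [ 0.6458 -0.289   0.    ] [0.6426 0.1709 0.    ]
strip end screw S [0.6217 0.2308 0.067 ]
```

The white broad card in the −y rack slot (scene ≈(363,232)) is the target. It is the only white one that is broader than tall, and its print dashes face +y. The two pink look-alikes (340,192) and (470,234) and the orange one (410,208) stand outside the rack. card_tall (397,243) and card_round (430,262) are narrower. The s0b crop confirms this. First I turn the tool to about yaw 83°.

```bash
python3 -m pendant '[[0,0,0,0,0,-0.048,0],[0,0,0,0,0,-0.048,0],[0,0,0,0,0,-0.048,0],[0,0,0,0,0,-0.048,0],[0,0,0,0,0,-0.048,0],[0,0,0,0,0,-0.048,0],[0,0,0,0,0,-0.048,0],[0,0,0,0,0,-0.048,0],[0,0,0,0,0,-0.048,0],[0,0,0,0,0,-0.048,0],[0,0,0,0,0,-0.048,0],[0,0,0,0,0,-0.048,0]]' 40
```

```text
time: 1.35
ee_pos: [0.1351, -0.5316, 0.2268]
tcp_rot: [-179.5, -0.1, 27.7]
wrist_force: [0.5, -0.2, 0.3]
opening: 0.0853
```

```bash
python3 -m pendant '[[0,0,0,0,0,-0.048,0],[0,0,0,0,0,-0.048,0],[0,0,0,0,0,-0.048,0],[0,0,0,0,0,-0.048,0],[0,0,0,0,0,-0.048,0],[0,0,0,0,0,-0.048,0],[0,0,0,0,0,-0.02,0],[0.2,0.05,0,0,0,0,0],[0.2,0.05,0,0,0,0,0],[0.2,0.05,0,0,0,0,0],[0.2,0.05,0,0,0,0,0],[0.2,0.05,0,0,0,0,0]]'
cat > rel.py <<'E'
import sys
from h import *
# usage: rel.py x y z yaw -> units
t,Q,o=tool(); g=list(map(float,sys.argv[1:5]))
s=Q.inv().apply(np.array(g[:3])-t)
# target rotation: tool down with yaw
T=R.from_euler('xyz',[180,0,g[3]],degrees=True)
w=(Q.inv()*T).as_rotvec()
print('pos',t.round(4),'rot',o['tcp_rot'].round(2),'shift mm',(s*1000).round(1),'units',(s/.25).round(3),'turn deg',np.degrees(w).round(2),'units',(w/np.pi).round(4))
E
python3 rel.py 0.36 0.13 0.25 83.2
```

```text
time: 2.55
ee_pos: [0.2226, -0.2958, 0.2221]
tcp_rot: [-179.5, -1.1, 83.0]
wrist_force: [1.6, -0.3, 0.9]
opening: 0.0857
pos [ 0.2226 -0.2958  0.2221] rot [-179.53   -1.07   82.96] shift mm [439.8  84.1 -20.4] units [ 1.759  0.336 -0.081] turn deg [-0.47 -1.07 -0.23] units [-0.0026 -0.0059 -0.0013]
```

```bash
python3 -m pendant '[[0.2,0.04,-0.012,0,-0.004,0,0],[0.2,0.04,-0.012,0,-0.004,0,0],[0.2,0.04,-0.012,0,0,0,0],[0.2,0.04,-0.012,0,0,0,0],[0.2,0.04,-0.012,0,0,0,0],[0.2,0.04,-0.012,0,0,0,0],[0.2,0.04,-0.012,0,0,0,0],[0.2,0.04,-0.012,0,0,0,0],[0.16,0.04,-0.012,0,0,0,0],[0,0,0,0,0,0,0]]'; python3 rel.py 0.38 0.14 0.25 83.2;python3 - <<'E'
from h import *
c=cam('wrist'); im=bot.camera('wrist'); cv2.imwrite('pics/w1.png',im[:,:,::-1])
import pickle; pickle.dump(c,open('w1.pkl','wb'))
E
```

```text
time: 3.55
ee_pos: [0.3588, 0.1247, 0.2459]
tcp_rot: [-179.9, 0.4, 83.1]
wrist_force: [-0.6, 0.1, -0.2]
opening: 0.0853
pos [0.3588 0.1247 0.2459] rot [-179.9     0.38   83.14] shift mm [17.7 19.2 -4.2] units [ 0.071  0.077 -0.017] turn deg [-0.1   0.38 -0.06] units [-0.0006  0.0021 -0.0004]
```

View pics/w1.png

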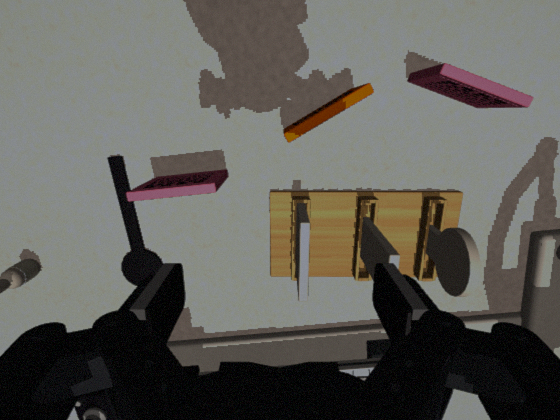

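Run:
```python
from h import *
crop('pics/w1.png','pics/w1a.png',255,180,345,310,4.5)
```

```text
(no output)
```

View pics/w1a.png

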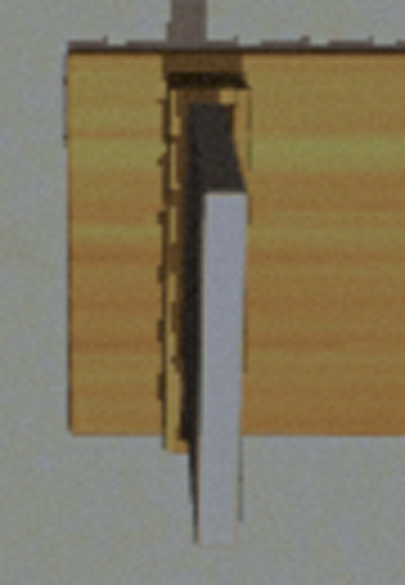

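```bash
python3 - <<'E'
from h import *; import pickle
np.set_printoptions(precision=4,suppress=True)
c=pickle.load(open('w1.pkl','rb'))
f=lambda x,y:(255+x/4.5,180+y/4.5)
P=[onz(c,*f(*p),.088) for p in[(205,190),(246,190),(236,545),(196,545)]]
print(P); m=np.mean(P,0); e=(P[3]+P[2]-P[0]-P[1])/2
print('centre',m,'width',np.linalg.norm(e),np.linalg.norm(P[0]-P[1]),'card x dir deg',np.degrees(np.arctan2(e[1],e[0])))
B=[onz(c,*f(*p),.006) for p in[(70,50),(70,435)]]; print(B, np.degrees(np.arctan2(*(B[1]-B[0])[1::-1])))
E
python3 rel.py 0.4437 0.142 0.11 83
```

```text
[array([0.3933, 0.1409, 0.088 ]), array([0.3943, 0.1498, 0.088 ]), array([0.483 , 0.1394, 0.088 ]), array([0.4819, 0.1299, 0.088 ])]
centre [0.4381 0.14   0.088 ] width 0.08933478510993705 0.009008983384444506 card x dir deg -6.883702085907484
[array([0.3781, 0.1104, 0.006 ]), array([0.4941, 0.0957, 0.006 ])] -7.2082830356864465
pos [0.3582 0.1231 0.2461] rot [-179.88    0.42   83.1 ] shift mm [ 30.   82.9 135.7] units [0.12  0.332 0.543] turn deg [-0.12  0.42  0.1 ] units [-0.0007  0.0023  0.0006]
```

```bash
python3 rel.py 0.4381 0.140 0.2 83.1; python3 -m pendant '[[0.04,0.15,0.09,0,0.002,0,0.2],[0.06,0.15,0.09,0,0,0,0.2],[0,0.02,0,0,0,0,0.2],[0,0,0,0,0,0,0.2]]';  python3 rel.py 0.4381 0.140 0.05 83.1
```

```text
pos [0.3582 0.1231 0.2461] rot [-179.88    0.42   83.1 ] shift mm [26.7 77.4 45.7] units [0.107 0.31  0.183] turn deg [-0.12  0.42  0.  ] units [-0.0007  0.0023  0.    ]
time: 4.0
ee_pos: [0.4422, 0.1361, 0.2004]
tcp_rot: [-179.9, 0.1, 83.1]
wrist_force: [0.7, -0.7, 0.0]
opening: 0.0684
pos [0.4422 0.1361 0.2004] rot [-1.7995e+02  6.0000e-02  8.3090e+01] shift mm [  3.5  -4.4 150.4] units [ 0.014 -0.018  0.602] turn deg [-0.05  0.06 -0.01] units [-0.0003  0.0003 -0.0001]
```

```bash
python3 -m pendant '[[0.014,-0.018,0.1,0,0,0,0.2],[0,0,0.12,0,0,0,0.2],[0,0,0.12,0,0,0,0.2],[0,0,0.12,0,0,0,0.2],[0,0,0.06,0,0,0,0.2],[0,0,0,0,0,0,0.2]]';  python3 rel.py 0.4381 0.140 0.05 83.1
```

```text
time: 4.6
ee_pos: [0.4353, 0.1348, 0.0721]
tcp_rot: [179.7, -0.1, 82.7]
wrist_force: [-0.4, -0.7, -0.3]
opening: 0.0681
pos [0.4353 0.1348 0.0721] rot [ 1.7972e+02 -6.0000e-02  8.2710e+01] shift mm [ 5.5  2.  22.1] units [0.022 0.008 0.088] turn deg [ 0.28 -0.06 -0.39] units [ 0.0015 -0.0003 -0.0022]
```

```bash
python3 -m pendant '[[0.022,0.008,0.05,0.0015,0,-0.002,0.2],[0,0,0.04,0,0,0,0.2],[0,0,0,0,0,0,0.2]]';  python3 rel.py 0.4381 0.140 0.05 83.1
python3 - <<'E'
from h import *
cv2.imwrite('pics/d1.png',bot.camera('side')[:,:,::-1]); crop('pics/d1.png','pics/d1a.png',150,100,350,250,4)
E
```

```text
time: 4.9
ee_pos: [0.4389, 0.1397, 0.0514]
tcp_rot: [179.8, -0.2, 83.0]
wrist_force: [-0.1, -0.6, 0.9]
opening: 0.0685
pos [0.4389 0.1397 0.0514] rot [ 1.7979e+02 -1.6000e-01  8.3020e+01] shift mm [ 0.2 -0.9  1.4] units [ 0.001 -0.003  0.006] turn deg [ 0.21 -0.16 -0.09] units [ 0.0012 -0.0009 -0.0005]
```

View pics/d1a.png

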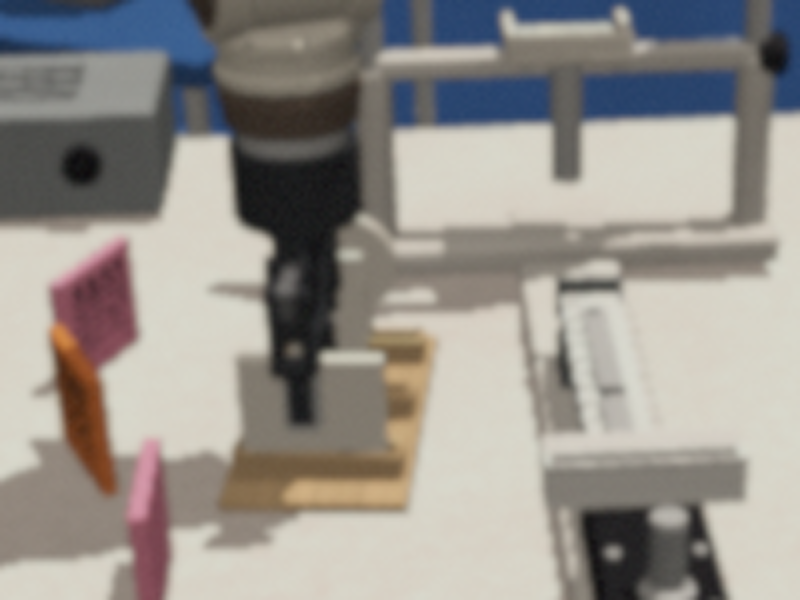

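The fingers straddle the card, with the near finger at (300,410) in the crop and roughly centred. I close at 40 N.

```bash
python3 -m pendant '[[0,0,0,0,0,0,0.6],[0,0,0,0,0,0,0.8],[0,0,0,0,0,0,1],[0,0,0,0,0,0,1],[0,0,0,0,0,0,1],[0,0,0,0,0,0,1],[0,0,0,0,0,0,1]]' 40; python3 -m pendant '[[0,0,-0.04,0,0,0,1],[0,0,-0.08,0,0,0,1],[0,0,-0.08,0,0,0,1],[0,0,0,0,0,0,1]]'
python3 - <<'E'
from h import *
cv2.imwrite('pics/d2.png',bot.camera('side')[:,:,::-1]); crop('pics/d2.png','pics/d2a.png',150,100,350,250,4)
E
```

```text
time: 5.65
ee_pos: [0.4402, 0.1402, 0.0539]
tcp_rot: [179.6, -0.2, 83.0]
wrist_force: [0.2, -0.7, -0.4]
opening: 0.0094
time: 6.05
ee_pos: [0.4392, 0.1398, 0.1066]
tcp_rot: [179.7, -0.2, 83.0]
wrist_force: [-0.2, 0.5, -1.5]
opening: 0.0095
```

View pics/d2a.png

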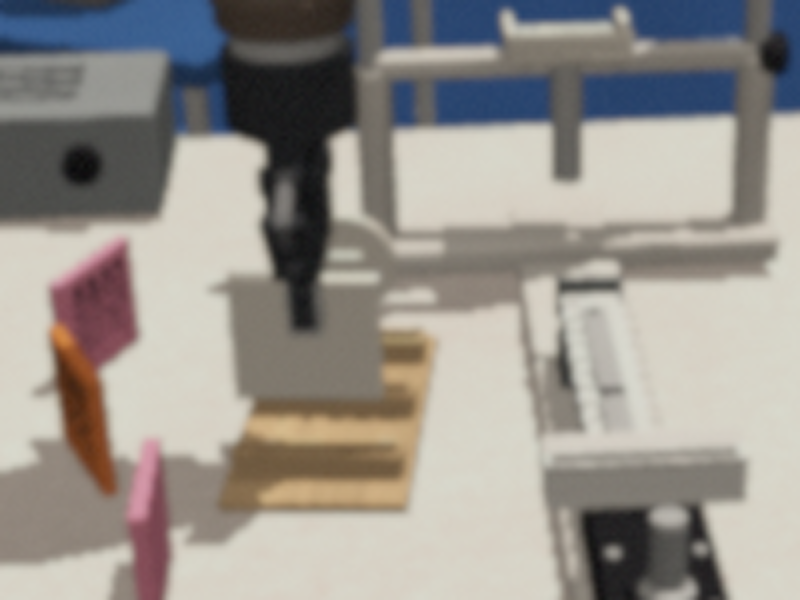

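```bash
python3 -m pendant '[[0,0,-0.15,0,0,0,1],[0,0,-0.18,0,0,0,1],[0,0,-0.18,0,0,0,1],[0,0,-0.1,0,0,0,1],[0,0,0,0,0,0,1]]'; python3 rel.py 0.53 0.06 0.26 90
```

```text
time: 6.6
ee_pos: [0.4362, 0.1387, 0.2575]
tcp_rot: [-179.8, 0.0, 83.0]
wrist_force: [-0.5, -0.3, -0.7]
opening: 0.0094
pos [0.4362 0.1387 0.2575] rot [-1.7979e+02  3.0000e-02  8.3030e+01] shift mm [-66.8 102.6  -2.8] units [-0.267  0.41  -0.011] turn deg [-0.21  0.02 -6.97] units [-0.0012  0.0001 -0.0387]
```

```bash
python3 -m pendant '[[-0.09,0.14,0,0,0,-0.013,1],[-0.09,0.14,0,0,0,-0.013,1],[-0.09,0.13,0,0,0,-0.013,1],[0,0,0,0,0,0,1],[0,0,0,0,0,0,1]]'; python3 rel.py 0.53 0.06 0.26 90
python3 - <<'E'
from h import *
import pickle
c=cam('wrist'); im=bot.camera('wrist'); cv2.imwrite('pics/w2.png',im[:,:,::-1])
pickle.dump(c,open('w2.pkl','wb'))
E
```

```text
time: 7.1
ee_pos: [0.5356, 0.0611, 0.2497]
tcp_rot: [-179.4, 0.0, 90.5]
wrist_force: [-0.4, 0.2, -0.9]
opening: 0.0097
pos [0.5356 0.0611 0.2497] rot [-1.7941e+02  1.0000e-02  9.0470e+01] shift mm [ -1.   -5.7 -10.2] units [-0.004 -0.023 -0.041] turn deg [-0.59  0.01  0.47] units [-0.0033  0.0001  0.0026]
```

View pics/w2.png

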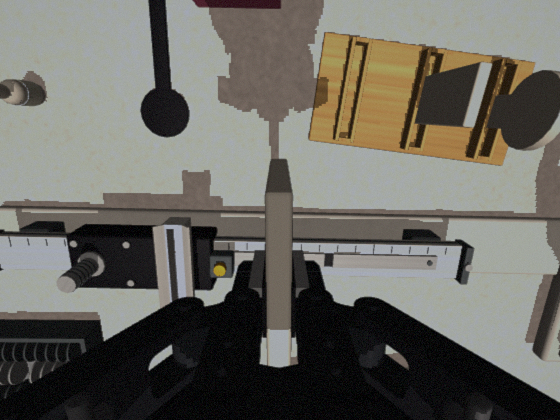

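Run:
```python
from h import *
crop('pics/w2.png','pics/w2a.png',40,205,250,320,3.8)
```

```text
(no output)
```

View pics/w2a.png

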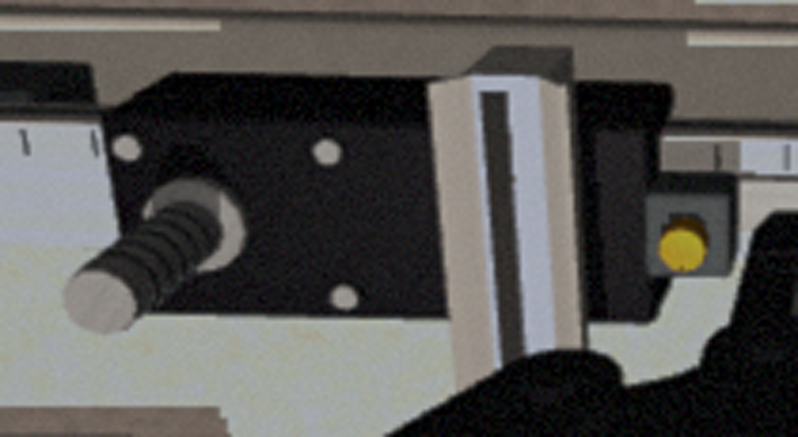

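Run:
```python
from h import *; import pickle
np.set_printoptions(precision=4,suppress=True)
c=pickle.load(open('w2.pkl','rb'))
f=lambda x,y:(40+x/3.8,205+y/3.8)
print('post top',onz(c,*f(101,301),.129),'collar',onz(c,*f(195,225),.086))
print('screws',[onz(c,*f(*p),.085) for p in[(127,147),(327,152),(344,297)]])
for z in(.108,.115):
  L=[onz(c,*f(*p),z) for p in[(430,83),(455,390)]];Q=[onz(c,*f(*p),z) for p in[(570,83),(585,350)]]
  print(z,L,Q,[np.degrees(np.arctan2(-(b-a)[1],-(b-a)[0]))+180 for a,b in(L,Q)])
  print(' inner',[onz(c,*f(*p),z) for p in[(478,83),(545,83)]])
print('floor/inner dark',[onz(c,*f(*p),.088) for p in[(481,95),(509,95)]])
print('cap',onz(c,*f(683,247),.1))
print('carriage top near edge',[onz(c,*f(*p),.084) for p in[(110,115),(665,120),(120,312),(655,322)]])
```

```text
post top [ 0.6156 -0.1337  0.129 ] collar [ 0.6167 -0.1351  0.086 ]
screws [array([ 0.594 , -0.1507,  0.085 ]), array([ 0.595 , -0.0965,  0.085 ]), array([ 0.6391, -0.0972,  0.085 ])]
0.108 [array([ 0.5665, -0.0571,  0.108 ]), array([ 0.6535, -0.0591,  0.108 ])] [array([ 0.5662, -0.0225,  0.108 ]), array([ 0.6411, -0.0236,  0.108 ])] [np.float64(358.6910175885788), np.float64(359.16179419283793)]
 inner [array([ 0.5664, -0.0453,  0.108 ]), array([ 0.5662, -0.0287,  0.108 ])]
0.115 [array([ 0.564 , -0.0543,  0.115 ]), array([ 0.6489, -0.0562,  0.115 ])] [array([ 0.5636, -0.0205,  0.115 ]), array([ 0.6367, -0.0215,  0.115 ])] [np.float64(358.6910175885788), np.float64(359.16179419283793)]
 inner [array([ 0.5639, -0.0427,  0.115 ]), array([ 0.5637, -0.0265,  0.115 ])]
floor/inner dark [array([ 0.577 , -0.0521,  0.088 ]), array([ 0.5769, -0.0447,  0.088 ])]
cap [0.6149 0.002  0.1   ]
carriage top near edge [array([ 0.5852, -0.1544,  0.084 ]), array([ 0.5852, -0.0044,  0.084 ]), array([ 0.645 , -0.1619,  0.084 ]), array([ 0.6468, -0.0101,  0.084 ])]
```

```bash
python3 - <<'E'
from h import *; import pickle
c=pickle.load(open('w2.pkl','rb'))
y=.0611
print(proj(c,[[.4886,y-.005,.204],[.4886,y+.005,.204],[.4886,y-.005,.284],[.4886,y+.005,.284],[.5786,y-.005,.284],[.5786,y+.005,.284]]).round(1))
crop('pics/w2.png','pics/w2b.png',230,140,330,380,2.5)
E
python3 rel.py 0.620 -0.0393 0.25 89.1
```

```text
[[271.9 158.6]
 [288.9 158.8]
 [267.4 189.5]
 [296.  189.8]
 [267.4 395.3]
 [290.9 395.5]]
pos [0.5354 0.0612 0.2494] rot [-1.7939e+02  2.0000e-02  9.0490e+01] shift mm [-101.2   83.7   -1.4] units [-0.405  0.335 -0.006] turn deg [-0.61  0.03  1.39] units [-0.0034  0.0002  0.0077]
```

View pics/w2b.png

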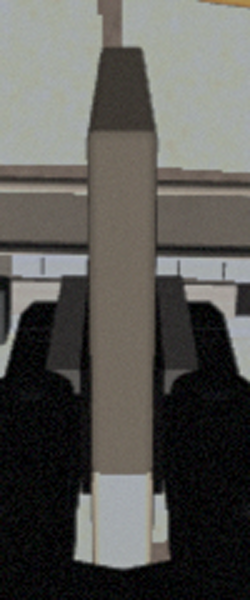

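```bash
python3 -m pendant '[[-0.13,0.11,0,-0.002,0,0.004,1],[-0.13,0.11,0,-0.001,0,0.004,1],[-0.13,0.11,0,0,0,0,1],[0,0,0,0,0,0,1],[0,0,0,0,0,0,1]]'; python3 rel.py 0.6195 -0.0387 0.18 89.1
```

```text
time: 7.65
ee_pos: [0.617, -0.0351, 0.2464]
tcp_rot: [-179.8, -0.0, 89.3]
wrist_force: [-0.4, 1.3, -1.0]
opening: 0.0096
pos [ 0.617  -0.0351  0.2464] rot [-1.7975e+02 -3.0000e-02  8.9290e+01] shift mm [-3.6  2.9 66.3] units [-0.014  0.012  0.265] turn deg [-0.25 -0.03  0.19] units [-0.0014 -0.0002  0.001 ]
```

```bash
python3 -m pendant '[[-0.014,0.012,0.09,-0.001,0,0.001,1],[0,0,0.09,0,0,0,1],[0,0,0.09,0,0,0,1],[0,0,0.0,0,0,0,1],[0,0,0,0,0,0,1]]'; python3 rel.py 0.6195 -0.0387 0.17 89.1
```

```text
time: 8.15
ee_pos: [0.6163, -0.0324, 0.1791]
tcp_rot: [179.9, -0.1, 89.4]
wrist_force: [-0.3, -0.0, -0.5]
opening: 0.0095
pos [ 0.6163 -0.0324  0.1791] rot [ 1.7994e+02 -7.0000e-02  8.9410e+01] shift mm [-6.3  3.3  9.1] units [-0.025  0.013  0.036] turn deg [ 0.06 -0.07  0.31] units [ 0.0003 -0.0004  0.0017]
```

```bash
python3 -m pendant '[[-0.025,0.013,0.012,0,0,0.0017,1],[0,0,0,0,0,0,1],[0,0,0,0,0,0,1]]'; python3 rel.py 0.6195 -0.0387 0.17 89.1;python3 - <<'E'
from h import *
cv2.imwrite('pics/s3.png',bot.camera('scene')[:,:,::-1]); crop('pics/s3.png','pics/s3a.png',170,130,310,270,4)
cv2.imwrite('pics/d3.png',bot.camera('side')[:,:,::-1]); crop('pics/d3.png','pics/d3a.png',260,140,360,270,4)
import numpy as np
a=cv2.imread('pics/s3a.png');b=cv2.imread('pics/d3a.png');b=cv2.resize(b,(int(b.shape[1]*560/b.shape[0]),560));m=np.hstack([a,b]);m=cv2.resize(m,None,fx=.8,fy=.8);print(m.shape);cv2.imwrite('pics/m3.png',m)
E
```

```text
time: 8.45
ee_pos: [0.6202, -0.038, 0.1796]
tcp_rot: [179.7, -0.1, 89.2]
wrist_force: [0.5, -0.3, -0.7]
opening: 0.0095
pos [ 0.6202 -0.038   0.1796] rot [ 1.797e+02 -6.000e-02  8.916e+01] shift mm [-0.7 -0.7  9.6] units [-0.003 -0.003  0.038] turn deg [ 0.3  -0.06  0.06] units [ 0.0017 -0.0004  0.0004]
(448, 792, 3)
```

View pics/m3.png

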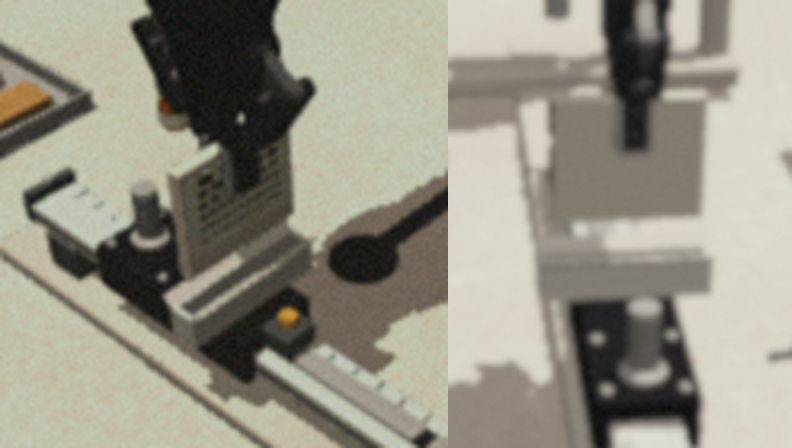

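The card hangs above the slot with its print facing the +y side, and in the side view it is centred on the lips (crop columns 628 against 626). I lower it in small steps.

```bash
python3 -m pendant '[[-0.003,-0.003,0.03,0.0015,0,0,1],[-0.003,0,0.03,0,0,0,1],[0,0,0.0,0,0,0,1]]'; python3 rel.py 0.6195 -0.0387 0.15 89.1
```

```text
time: 8.85
ee_pos: [0.6195, -0.0398, 0.1632]
tcp_rot: [180.0, -0.1, 89.1]
wrist_force: [-0.1, 0.6, -0.4]
opening: 0.0097
pos [ 0.6195 -0.0398  0.1632] rot [ 1.7999e+02 -6.0000e-02  8.9150e+01] shift mm [ 1.1 -0.  13.2] units [ 0.004 -0.     0.053] turn deg [ 0.01 -0.06  0.05] units [ 0.0001 -0.0003  0.0003]
```

```bash
python3 -m pendant '[[0.004,0,0.03,0,0,0,1],[0,0,0.02,0,0,0,1],[0,0,0.0,0,0,0,1]]'; python3 rel.py 0.6195 -0.0387 0.134 89.1
```

```text
time: 9.15
ee_pos: [0.6192, -0.0387, 0.1488]
tcp_rot: [-179.9, -0.1, 89.1]
wrist_force: [0.2, 0.5, -0.2]
opening: 0.0093
pos [ 0.6192 -0.0387  0.1488] rot [-1.7994e+02 -7.0000e-02  8.9140e+01] shift mm [ 0.   0.4 14.8] units [0.    0.001 0.059] turn deg [-0.06 -0.07  0.04] units [-0.0004 -0.0004  0.0002]
```

```bash
python3 -m pendant '[[0,0,0.02,0,0,0,1],[0,0,0.02,0,0,0,1],[0,0,0.0,0,0,0,1]]'; python3 rel.py 0.6195 -0.0387 0.134 89.1
```

```text
time: 9.45
ee_pos: [0.6191, -0.0387, 0.1378]
tcp_rot: [-179.9, -0.1, 89.1]
wrist_force: [-0.1, 0.2, -0.4]
opening: 0.0098
pos [ 0.6191 -0.0387  0.1378] rot [-1.7993e+02 -7.0000e-02  8.9140e+01] shift mm [-0.   0.4  3.8] units [-0.     0.002  0.015] turn deg [-0.07 -0.07  0.04] units [-0.0004 -0.0004  0.0002]
```

```bash
python3 -m pendant '[[0,0,0.012,0,0,0,1],[0,0,0.006,0,0,0,1],[0,0,0.0,0,0,0,1]]'
python3 - <<'E'
from h import *
cv2.imwrite('pics/s4.png',bot.camera('scene')[:,:,::-1]); crop('pics/s4.png','pics/s4a.png',170,130,310,270,4)
cv2.imwrite('pics/d4.png',bot.camera('side')[:,:,::-1]); crop('pics/d4.png','pics/d4a.png',260,140,360,270,4)
a=cv2.imread('pics/s4a.png');b=cv2.imread('pics/d4a.png');b=cv2.resize(b,(int(b.shape[1]*560/b.shape[0]),560));m=np.hstack([a,b]);m=cv2.resize(m,None,fx=.8,fy=.8);cv2.imwrite('pics/m4.png',m)
E
```

```text
time: 9.75
ee_pos: [0.6192, -0.0387, 0.1343]
tcp_rot: [180.0, -0.1, 89.1]
wrist_force: [0.5, -0.0, -0.5]
opening: 0.0092
```

View pics/m4.png

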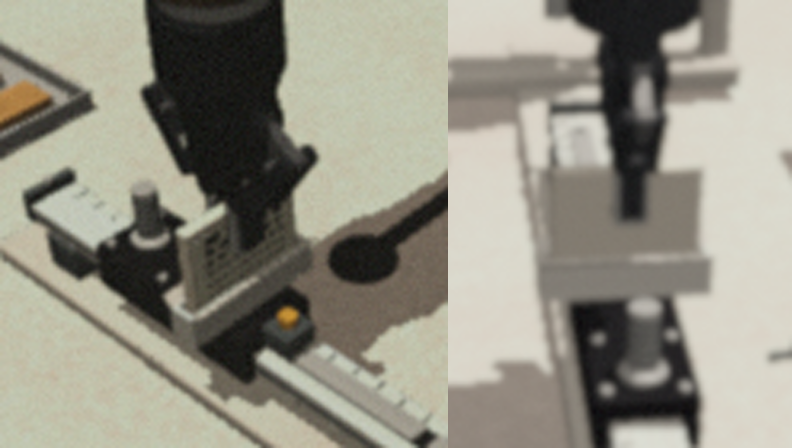

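```bash
python3 -m pendant '[[0,0,0.008,0,0,0,1],[0,0,0.006,0,0,0,1],[0,0,0.0,0,0,0,1]]';python3 -m pendant '[[0,0,0.006,0,0,0,1],[0,0,0.004,0,0,0,1]]'
```

```text
time: 10.15
ee_pos: [0.6192, -0.0387, 0.1344]
tcp_rot: [179.8, -0.1, 89.1]
wrist_force: [0.3, 0.4, -1.1]
opening: 0.0093
time: 10.35
ee_pos: [0.6195, -0.0387, 0.1339]
tcp_rot: [179.7, -0.0, 89.1]
wrist_force: [-4.3, 0.5, 8.6]
opening: 0.009
```

Contact comes at TCP z 0.134, where the slot floor was expected (force 8.6 N). I release and rise straight up.

```bash
python3 -m pendant '[[0,0,0,0,0,0,0.85],[0,0,0,0,0,0,0.7],[0,0,0,0,0,0,0.5],[0,0,0,0,0,0,0.4],[0,0,0,0,0,0,0.4]]';python3 rel.py 0.619 -0.0387 0.25 89.1
```

```text
time: 10.85
ee_pos: [0.6196, -0.0387, 0.1329]
tcp_rot: [179.7, -0.1, 89.1]
wrist_force: [0.2, -0.3, 0.2]
opening: 0.0514
pos [ 0.6196 -0.0387  0.1329] rot [ 1.7972e+02 -5.0000e-02  8.9140e+01] shift mm [ 1.000e-01 -1.000e-01 -1.171e+02] units [ 0.    -0.    -0.469] turn deg [ 0.28 -0.05  0.04] units [ 0.0016 -0.0003  0.0002]
```

```bash
python3 -m pendant '[[0,0,-0.06,0,0,0,0.4],[0,0,-0.1,0,0,0,0.4],[0,0,-0.15,0,0,0,0.4],[0,0,-0.15,0,0,0,0.2],[0,0,0,0,0,0,0.2]]';python3 rel.py 0.5562 -0.09 0.25 89.1
python3 - <<'E'
from h import *
cv2.imwrite('pics/s5.png',bot.camera('scene')[:,:,::-1]); crop('pics/s5.png','pics/s5a.png',170,130,310,270,4)
cv2.imwrite('pics/d5.png',bot.camera('side')[:,:,::-1]); crop('pics/d5.png','pics/d5a.png',260,140,360,270,4)
a=cv2.imread('pics/s5a.png');b=cv2.imread('pics/d5a.png');b=cv2.resize(b,(int(b.shape[1]*560/b.shape[0]),560));m=np.hstack([a,b]);m=cv2.resize(m,None,fx=.8,fy=.8);cv2.imwrite('pics/m5.png',m)
E
```

```text
time: 11.35
ee_pos: [0.6178, -0.0387, 0.2547]
tcp_rot: [179.8, -0.1, 89.1]
wrist_force: [1.1, -0.3, -0.0]
opening: 0.0686
pos [ 0.6178 -0.0387  0.2547] rot [ 1.798e+02 -5.000e-02  8.914e+01] shift mm [-52.2 -60.8   4.4] units [-0.209 -0.243  0.018] turn deg [ 0.2  -0.05  0.04] units [ 0.0011 -0.0003  0.0002]
```

View pics/m5.png

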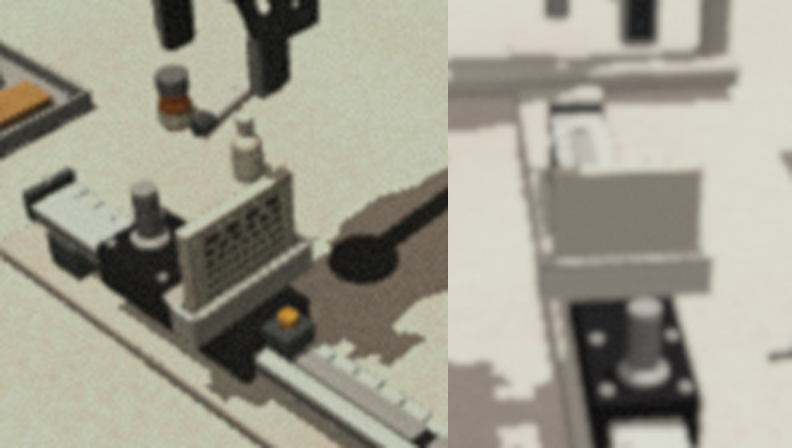

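The card stands in the slot with its print towards +y. Next is a wrist view from behind to measure the post, cap and notch.

```bash
python3 -m pendant '[[0,-0.15,0,0,0,0,0],[0.03,-0.15,-0.02,0,0,0,0],[0.03,-0.1,-0.02,0,0,0,0],[0,0,0,0,0,0,0],[0,0,0,0,0,0,0]]'
python3 - <<'E'
from h import *
import pickle
c=cam('wrist'); im=bot.camera('wrist'); cv2.imwrite('pics/w6.png',im[:,:,::-1])
pickle.dump(c,open('w6.pkl','wb'))
E
```

```text
time: 11.95
ee_pos: [0.5134, -0.0219, 0.2531]
tcp_rot: [-179.2, -0.1, 89.1]
wrist_force: [-0.4, 0.6, -0.6]
opening: 0.0855
```

View pics/w6.png

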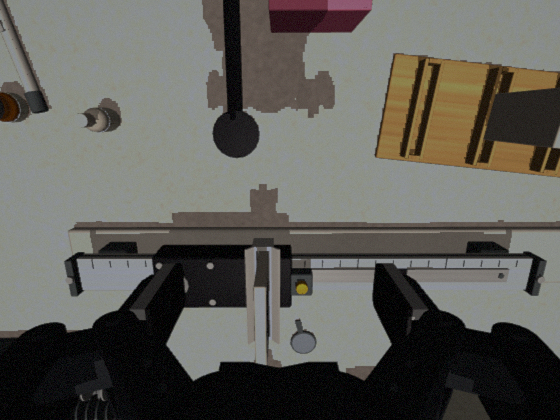

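```bash
python3 -m pendant '[[0.16,0.06,0,0,0,0,0],[0.16,0.06,0,0,0,0,0],[0,0,0,0,0,0,0],[0,0,0,0,0,0,0]]'
python3 - <<'E'
from h import *
import pickle
c=cam('wrist'); im=bot.camera('wrist'); cv2.imwrite('pics/w7.png',im[:,:,::-1])
pickle.dump(c,open('w7.pkl','wb'))
crop('pics/w7.png','pics/w7a.png',150,200,390,320,3.3)
E
```

```text
time: 12.4
ee_pos: [0.5484, 0.0589, 0.2495]
tcp_rot: [-179.0, -0.0, 89.0]
wrist_force: [-0.0, -0.6, 0.7]
opening: 0.0854
```

View pics/w7a.png

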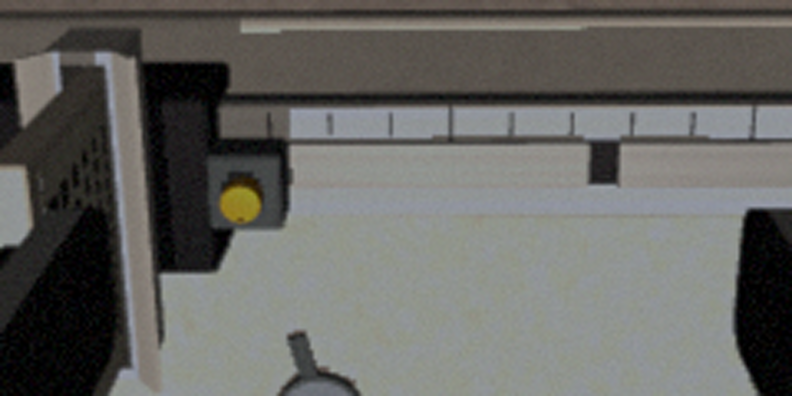

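```bash
python3 - <<'E'
from h import *; import pickle
np.set_printoptions(precision=4,suppress=True)
c=pickle.load(open('w7.pkl','rb'))
f=lambda x,y:(150+x/3.3,200+y/3.3)
for z in(.064,.067): print(z,'notch',[onz(c,*f(*p),z) for p in[(588,163),(604,163),(620,163)]])
for z in(.095,.1,.105):print('cap',z,onz(c,*f(240,205),z))
print('rail edge dir',onz(c,*f(290,140),.067)-onz(c,*f(780,141),.067))
E
python3 rel.py 0.6165 -0.134 0.2 89.1
```

```text
0.064 notch [array([0.6199, 0.1121, 0.064 ]), array([0.62  , 0.1175, 0.064 ]), array([0.6201, 0.1228, 0.064 ])]
0.067 notch [array([0.6186, 0.1116, 0.067 ]), array([0.6187, 0.1169, 0.067 ]), array([0.6188, 0.1222, 0.067 ])]
cap 0.095 [0.6185 0.0006 0.095 ]
cap 0.1 [0.6161 0.0016 0.1   ]
cap 0.105 [0.6138 0.0026 0.105 ]
rail edge dir [-0.0032 -0.1616  0.    ]
pos [0.5483 0.0587 0.2492] rot [-1.7902e+02 -5.0000e-02  8.8930e+01] shift mm [-191.5   72.6   47.8] units [-0.766  0.29   0.191] turn deg [-0.98 -0.06 -0.17] units [-0.0055 -0.0003 -0.001 ]
```

```bash
python3 -m pendant '[[-0.18,0.07,0,-0.0055,0,0,0.4],[-0.18,0.07,0,0,0,0,0.4],[-0.18,0.07,0,0,0,0,0.4],[-0.18,0.07,0,0,0,0,0.4],[0,0,0,0,0,0,0.4],[0,0,0,0,0,0,0.4]]'; python3 rel.py 0.6165 -0.134 0.18 89.1
```

```text
time: 13.05
ee_pos: [0.6162, -0.1339, 0.246]
tcp_rot: [-179.9, -0.1, 88.8]
wrist_force: [-0.5, -0.4, -0.1]
opening: 0.0512
pos [ 0.6162 -0.1339  0.246 ] rot [-1.7988e+02 -6.0000e-02  8.8790e+01] shift mm [-0.1  0.4 66. ] units [-0.     0.002  0.264] turn deg [-0.12 -0.06 -0.31] units [-0.0007 -0.0003 -0.0017]
```

```bash
python3 -m pendant '[[0,0,0.1,0,0,-0.0017,0.4],[0,0,0.1,0,0,0,0.4],[0,0,0.1,0,0,0,0.4],[0,0,0,0,0,0,0.4],[0,0,0,0,0,0,0.4]]'; python3 rel.py 0.6165 -0.134 0.14 89.1
```

```text
time: 13.55
ee_pos: [0.6146, -0.1337, 0.1705]
tcp_rot: [-180.0, -0.0, 89.1]
wrist_force: [-0.8, 0.5, 0.8]
opening: 0.0511
pos [ 0.6146 -0.1337  0.1705] rot [-1.7998e+02 -4.0000e-02  8.9060e+01] shift mm [-0.3  1.9 30.5] units [-0.001  0.008  0.122] turn deg [-0.02 -0.04 -0.04] units [-0.0001 -0.0002 -0.0002]
```

```bash
python3 -m pendant '[[0,0.008,0.1,0,0,0,0.4],[0,0,0.1,0,0,0,0.4],[0,0,0.08,0,0,0,0.4],[0,0,0,0,0,0,0.4],[0,0,0,0,0,0,0.4]]'; python3 rel.py 0.6165 -0.134 0.094 89.1;  python3 - <<'E'
from h import *
cv2.imwrite('pics/s8.png',bot.camera('scene')[:,:,::-1]); crop('pics/s8.png','pics/s8a.png',170,130,310,270,4)
cv2.imwrite('pics/d8.png',bot.camera('side')[:,:,::-1]); crop('pics/d8.png','pics/d8a.png',260,140,360,270,4)
a=cv2.imread('pics/s8a.png');b=cv2.imread('pics/d8a.png');b=cv2.resize(b,(int(b.shape[1]*560/b.shape[0]),560));m=np.hstack([a,b]);m=cv2.resize(m,None,fx=.8,fy=.8);cv2.imwrite('pics/m8.png',m)
E
```

```text
time: 14.05
ee_pos: [0.6197, -0.1329, 0.1086]
tcp_rot: [179.4, 0.1, 89.2]
wrist_force: [0.8, -0.2, -0.2]
opening: 0.0514
pos [ 0.6197 -0.1329  0.1086] rot [1.7939e+02 9.0000e-02 8.9170e+01] shift mm [-1.1 -3.3 14.5] units [-0.004 -0.013  0.058] turn deg [0.61 0.09 0.07] units [0.0034 0.0005 0.0004]
```

View pics/m8.png

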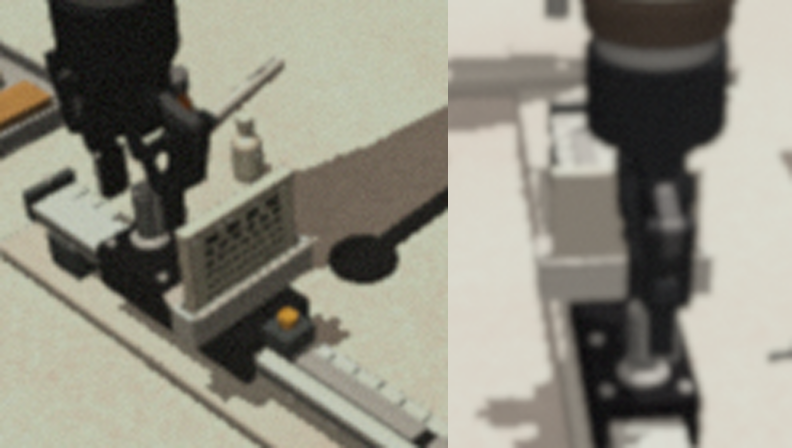

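```bash
python3 -m pendant '[[-0.004,-0.013,0.04,0.0034,0,0,0.4],[0,0,0.03,0,0,0,0.4],[0,0,0,0,0,0,0.4]]'; python3 rel.py 0.6165 -0.134 0.093 89.1
```

```text
time: 14.45
ee_pos: [0.6176, -0.1343, 0.0925]
tcp_rot: [179.8, 0.1, 89.2]
wrist_force: [0.6, -0.1, 0.3]
opening: 0.0516
pos [ 0.6176 -0.1343  0.0925] rot [1.7983e+02 1.3000e-01 8.9170e+01] shift mm [ 0.3 -1.1 -0.5] units [ 0.001 -0.004 -0.002] turn deg [0.17 0.13 0.07] units [0.0009 0.0007 0.0004]
```

```bash
python3 -m pendant '[[0,-0.004,-0.01,0,0,0,0.5],[0,0,0,0,0,0,0.6],[0,0,0,0,0,0,0.7],[0,0,0,0,0,0,0.85],[0,0,0,0,0,0,1],[0,0,0,0,0,0,1],[0,0,0,0,0,0,1]]' 60; python3 rel.py 0.6165 -0.134 0.093 89.1
```

```text
time: 15.15
ee_pos: [0.6165, -0.1343, 0.0957]
tcp_rot: [179.8, 0.1, 89.2]
wrist_force: [0.1, -0.3, -0.5]
opening: 0.0163
pos [ 0.6165 -0.1343  0.0957] rot [1.7982e+02 1.2000e-01 8.9160e+01] shift mm [0.3 0.  2.7] units [0.001 0.    0.011] turn deg [0.18 0.12 0.06] units [0.001  0.0007 0.0003]
```

```bash
python3 -m pendant '[[0.02,0,0,0,0,0,1],[0.04,0,0,0,0,0,1],[0.04,0,0,0,0,0,1],[0.04,0,0,0,0,0,1],[0,0,0,0,0,0,1]]'; python3 rel.py 0.6182 -0.03 0.0957 89.1
```

```text
time: 15.65
ee_pos: [0.617, -0.1012, 0.0957]
tcp_rot: [179.8, 0.4, 89.0]
wrist_force: [0.7, 4.9, -0.8]
opening: 0.0163
pos [ 0.617  -0.1012  0.0957] rot [179.8    0.42  88.96] shift mm [71.2 -0.  -0.6] units [ 0.285 -0.    -0.002] turn deg [ 0.2   0.42 -0.14] units [ 0.0011  0.0023 -0.0008]
```

```bash
python3 -m pendant '[[0.03,0,0,0,0.001,0,1],[0.04,0,0,0,0.001,0,1],[0.04,0,0,0,0,0,1],[0.04,0,0,0,0,0,1],[0.04,0,0,0,0,0,1],[0.03,0,0,0,0,0,1],[0,0,0,0,0,0,1]]'; python3 rel.py 0.6182 -0.03 0.0957 89.1
```

```text
time: 16.35
ee_pos: [0.6178, -0.0494, 0.0957]
tcp_rot: [179.8, 0.5, 88.7]
wrist_force: [0.3, 4.3, -0.3]
opening: 0.0162
pos [ 0.6178 -0.0494  0.0957] rot [179.8    0.49  88.71] shift mm [19.4  0.  -0.2] units [ 0.078  0.    -0.001] turn deg [ 0.2   0.49 -0.38] units [ 0.0011  0.0027 -0.0021]
```

```bash
python3 -m pendant '[[0.03,0,0,0,0.001,-0.001,1],[0.03,0,0,0,0.001,-0.001,1],[0,0,0,0,0,0,1]]'; python3 -m pendant '[[0.015,0,0,0,0,0,1],[0,0,0,0,0,0,1]]'; python3 -m pendant '[[0,0,0,0,0,0,1]]'
```

```text
time: 16.65
ee_pos: [0.618, -0.0352, 0.0956]
tcp_rot: [179.8, 0.2, 89.0]
wrist_force: [-0.4, 2.7, -0.6]
opening: 0.0165
time: 16.85
ee_pos: [0.618, -0.0316, 0.0957]
tcp_rot: [179.8, 0.2, 89.0]
wrist_force: [-0.8, 3.4, -0.5]
opening: 0.0168
time: 16.95
ee_pos: [0.618, -0.0316, 0.0957]
tcp_rot: [179.8, 0.2, 89.0]
wrist_force: [-0.3, -1.5, 0.3]
opening: 0.0161
```

```bash
python3 -m pendant '[[0.01,0,0,0,0,0,1]]'; python3 -m pendant '[[0.01,0,0,0,0,0,1]]'; python3 -m pendant '[[0.01,0,0,0,0,0,1]]'; python3 -m pendant '[[0,0,0,0,0,0,1]]'
```

```text
time: 17.05
ee_pos: [0.618, -0.0297, 0.0957]
tcp_rot: [179.8, 0.3, 89.0]
wrist_force: [-1.3, -3.6, -0.2]
opening: 0.0167
time: 17.15
ee_pos: [0.6181, -0.0277, 0.0957]
tcp_rot: [179.8, 0.3, 88.9]
wrist_force: [-1.5, -4.3, 0.6]
opening: 0.0162
time: 17.25
ee_pos: [0.6181, -0.0254, 0.0957]
tcp_rot: [179.8, 0.3, 88.9]
wrist_force: [-1.0, -4.4, 1.3]
opening: 0.0166
time: 17.35
ee_pos: [0.6181, -0.0247, 0.0956]
tcp_rot: [179.8, 0.3, 88.9]
wrist_force: [-0.4, 2.0, -0.9]
opening: 0.0164
```

```bash
for i in 1; do :; done; python3 -m pendant '[[0.006,0,0,0,0,0,1]]'; python3 -m pendant '[[0.006,0,0,0,0,0,1]]'; python3 -m pendant '[[0.006,0,0,0,0,0,1]]'; python3 -m pendant '[[0.006,0,0,0,0,0,1]]'
```

```text
time: 17.45
ee_pos: [0.6181, -0.0231, 0.0957]
tcp_rot: [179.8, 0.3, 88.9]
wrist_force: [-0.8, -2.9, 0.9]
opening: 0.0166
time: 17.55
ee_pos: [0.6182, -0.0215, 0.0957]
tcp_rot: [179.8, 0.3, 88.9]
wrist_force: [-0.6, -2.5, 0.9]
opening: 0.0164
time: 17.65
ee_pos: [0.6182, -0.0197, 0.0957]
tcp_rot: [179.8, 0.3, 88.9]
wrist_force: [-0.1, -0.1, 0.2]
opening: 0.0162
time: 17.75
ee_pos: [0.6182, -0.018, 0.0957]
tcp_rot: [179.8, 0.3, 89.0]
wrist_force: [-0.9, -0.9, 0.8]
opening: 0.0166
```

```bash
python3 -m pendant '[[0,0,0,0,0,0,1]]'; python3 -m pendant '[[0,0,0,0,0,0,1]]'; python3 -m pendant '[[0.003,0,0,0,0,0,1]]'; python3 -m pendant '[[0,0,0,0,0,0,1]]'
```

```text
time: 17.85
ee_pos: [0.6182, -0.0177, 0.0957]
tcp_rot: [179.8, 0.3, 89.0]
wrist_force: [-1.2, -1.7, 0.4]
opening: 0.0165
time: 17.95
ee_pos: [0.6182, -0.0177, 0.0957]
tcp_rot: [179.8, 0.3, 89.0]
wrist_force: [-0.6, -2.0, -0.0]
opening: 0.0165
time: 18.05
ee_pos: [0.6182, -0.017, 0.0957]
tcp_rot: [179.8, 0.3, 89.0]
wrist_force: [-1.6, -3.3, -0.0]
opening: 0.0157
time: 18.15
ee_pos: [0.6182, -0.0169, 0.0957]
tcp_rot: [179.8, 0.3, 89.0]
wrist_force: [-0.6, -0.5, 0.9]
opening: 0.0164
```

```bash
python3 -m pendant '[[0.003,0,0,0,0,0,1]]'; python3 -m pendant '[[0.003,0,0,0,0,0,1]]';  python3 -m pendant '[[0,0,0,0,0,0,1]]'; python3 -c "
from h import *
cv2.imwrite('pics/s9.png',bot.camera('scene')[:,:,::-1]); crop('pics/s9.png','pics/s9a.png',190,150,330,280,5.5)"
```

```text
time: 18.25
ee_pos: [0.6182, -0.0165, 0.0957]
tcp_rot: [179.8, 0.3, 89.0]
wrist_force: [-1.1, -4.4, -0.2]
opening: 0.0165
time: 18.35
ee_pos: [0.6183, -0.0163, 0.0957]
tcp_rot: [179.8, 0.4, 88.9]
wrist_force: [-0.5, -6.4, 0.7]
opening: 0.0166
time: 18.45
ee_pos: [0.6183, -0.0164, 0.0957]
tcp_rot: [179.8, 0.4, 88.9]
wrist_force: [-0.8, -1.7, 0.2]
opening: 0.0162
```

View pics/s9a.png

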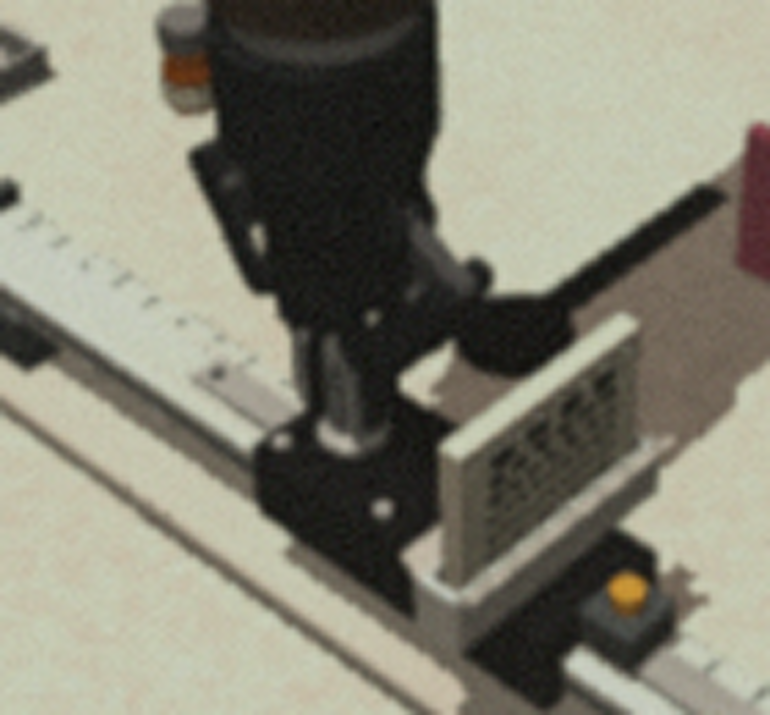

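The push fell from 4.4 N to about 0 at TCP y ≈ −0.0197. It then rose to 6.4 N at −0.0163, so the ball is in the notch and pressing its far flank. Its middle is at about −0.018, which matches the image estimate. I ease back to the middle.

```bash
python3 -m pendant '[[-0.005,0,0,0,0,0,1]]'; python3 -m pendant '[[-0.003,0,0,0,0,0,1]]';  python3 -m pendant '[[0,0,0,0,0,0,1]]'; python3 -m pendant '[[0,0,0,0,0,0,1]]'
```

```text
time: 18.6
ee_pos: [0.6182, -0.0171, 0.0957]
tcp_rot: [179.8, 0.3, 88.9]
wrist_force: [-0.5, 0.8, 0.0]
opening: 0.0163
time: 18.7
ee_pos: [0.6182, -0.0175, 0.0957]
tcp_rot: [179.8, 0.3, 89.0]
wrist_force: [-0.7, 1.1, 0.9]
opening: 0.0165
time: 18.8
ee_pos: [0.6182, -0.0174, 0.0957]
tcp_rot: [179.8, 0.3, 89.0]
wrist_force: [-0.6, -2.0, 0.6]
opening: 0.0166
time: 18.9
ee_pos: [0.6182, -0.0174, 0.0957]
tcp_rot: [179.8, 0.3, 89.0]
wrist_force: [0.0, -0.5, 0.3]
opening: 0.0163
```

```bash
python3 -m pendant '[[-0.003,0,0,0,0,0,1],[0,0,0,0,0,0,1],[0,0,0,0,0,0,1]]'
python3 - <<'E'
from h import *
for n in('scene','side'): cv2.imwrite(f'pics/{n}F.png',bot.camera(n)[:,:,::-1])
c=cam('scene'); crop('pics/sceneF.png','pics/sF.png',190,130,460,320,2.9); crop('pics/sideF.png','pics/dF.png',150,130,350,280,4)
o=bot.get_obs(); print(o['ee_pos'],o['wrist_force'],o['opening'])
E
```

```text
time: 19.2
ee_pos: [0.6182, -0.018, 0.0957]
tcp_rot: [179.8, 0.2, 89.0]
wrist_force: [-1.0, -0.0, 0.8]
opening: 0.0166
[ 0.61819884 -0.0179803   0.09566039] [-0.12147337 -0.55000269  0.2403892 ] 0.01683764591852776
```

View pics/sF.png

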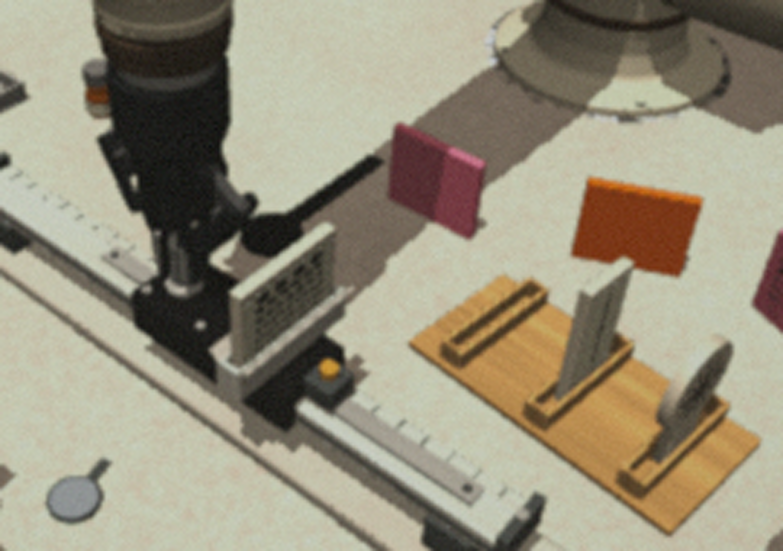

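View pics/dF.png

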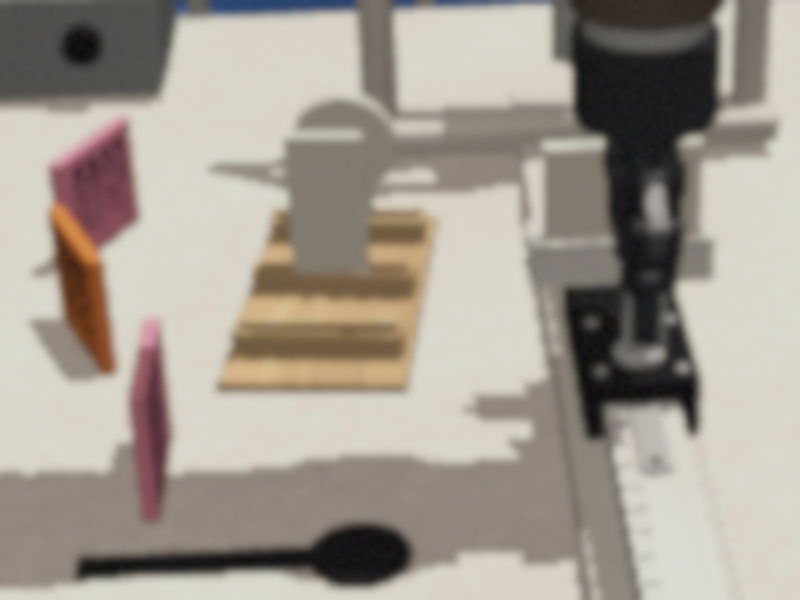

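The final views show the card upright in the slot with its print towards +y. The nose at crop (328,378) covers the notch, the post is gripped, and the other cards and table items look untouched. I hand in.

```bash
python3 -c "
from workcell import bot
print(bot.job_done()); print(bot.get_obs()['ee_pos'])"
```

```text
the job is handed in; nothing more can be done
None
the job is handed in; nothing more can be done
```

I moved the white wide card from the rack's −y slot into the carriage slot, print towards the chin rest, and let go of it. I then took the finger post and slid the carriage about 116 mm until the ball dropped into the notch. I handed in at about 19.3 s, still gripping the post.

- **Click felt:** the push fell from 4.4 N to about 0 N, then rose to 6.4 N against the far flank of the notch. I eased back to TCP y = −0.0180, where the residual force was about 0.5 N. That agrees with the image estimate of −0.018.
- **Final pictures:** the card is upright in the slot, the post is held (opening 16.8 mm), and the other cards and items in view look unmoved.
- **Not checked directly:** the seated ball cannot be seen because the nose hides the notch. Seating is judged only from force and position, and no check disagreed.

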